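# Raise the display case window to the mark

### The arm

A 6-joint arm with a two-finger parallel gripper is mounted at the origin on the work surface. World frame = base frame: x ahead of the robot, y to its left, z up, the work surface at z = 0. Lengths are in m, angles in rad, forces in N, time in s.
With the tool pointing down it reaches from about 0.25 to 0.775 m from the base axis. Payload 4 kg.
Tool frame: the origin (TCP) lies on the centre line of the jaws, within the pads' length; the fingertips stand 14 mm ahead of it and the grasp point (between the pads) lies 5 mm behind it; z points along the fingers, x is the direction in which the jaws open and shut, and the axes are right-handed (so a half turn about z gives the same grasp; the last joint's range is limited). The gripper opens to 85 mm and grips with 20 to 120 N. Pads are 22 mm wide; open, the fingers measure 114 mm over their backs; the gripper's body (76 mm by 85 mm) begins 54 mm behind the grasp point. The pads swing forward as they close: fully open they stand 13 mm farther back than shut.
Start: joints at [-1.338, 0.087, 1.371, -0, 1.684, -0.103], TCP at [0.181, -0.519, 0.245] pointing down, gripper open.
Joint ranges: [-3.1, 3.1], [-0.76, 2.03], [0.27, 2.55], [-1.08, 4.22], [0.17, 2.65], [-2.57, 2.57]. Speed limits (rad/s): [2.79, 2.79, 3.14, 3.14, 3.14, 3.14].

### API

Orientations are given as a 3x3 rotation matrix whose columns are the frame's x, y, z axes.
In Python, from cell import * gives the robot as it stands.
- The arm moves only by the tool jog_arm, never from a script. Its argument "plan" is a list of rows, each an object with "linear": the shift along the world's x, y, z in cm, a list of three; "turn": the turn about the world's z in degrees. A call has 1 to 20 rows; each row is the pose to reach, as a shift and turn from the pose commanded when the call began; what a row does not reach only later rows make up. A row lasts 1/10 s, in which the tool goes at most 50 mm and 8.59 degrees, less where a joint would pass 70% of its speed; a pose out of reach is approached as far as the arm can. A call with a gripper value outside its range is refused whole. "hand" is the finger opening in cm, from 0 to 8.54, set as the call begins (left out, the last holds). The fingers move at their own pace and stop on an object; "force" is the grip in N (left out, the last holds). Time passes only in rows, so rows that repeat a pose let the fingers close. It gives the time, the measured TCP pose, the force and the opening at its end, in the units of the state.
- sense(): the state, without advancing time (a new reading comes with each control period).
- camera(name): name is "scene" or "top"; returns the picture (420x560x3 uint8, red, green, blue); there is no depth.
- camera_params(name): a dict with "fx", "fy", "cx", "cy" (pixels), "R" (3x3) and "t" (3): a world point X has camera coordinates R X + t. Camera axes: x right, y down, z forward; pixel columns grow to the right and rows downward; lengths in m; the calibration is good to about 2 mm. A picture is of the moment at which its call begins. camera_params takes no time and is no camera call.
- hand_in(): hands the job in, once; it reports no verdict.
The state is a dict: "clock": time; "joint_pos": joint angles; "joint_velocities": joint speeds; "joint_efforts": joint torques, N m; "position": TCP position; "orientation": TCP orientation; "force": force on the tool from outside, world axes, zero at the start; "moment": the same for the moment, N m; "grip_width": finger opening in m.
Only numpy, scipy, OpenCV 4.12 (cv2) and the standard library are available. Lean on these libraries where they do the work, as an engineer would, in place of code of your own. Each camera call takes 0.05 s, during which the arm holds its last target.

### The job

Open the display case on the shop counter for serving: with the fingertips beneath the blue lip, gently push the counterweighted window up its slope until the lip's edge is level with the red marker on the left guide, then let go and back away so that the window stays there. Do not pinch the lip, and leave the marker and the bottles, mug, jar, tin and carton standing where they are.

Things in the scene. Friction and masses are not known exactly. Their poses are not given: they have to be found in the camera images.
- case: Fixed counter display case, 450 mm wide (its y), 310 deep (x), 383 high; wooden plinth 100 high, aluminium frame, clear panes. Origin on the counter, mid front face of the plinth; x points level into the case (yaw varies), y left, z up. The window leans back 0.70 rad from vertical: it slides along (0.644, 0, 0.765) in these axes. The space below the lip, in front of the plinth, is free.
- sash (a joint): Travel of the window sash up its slope, m: 0 is shut, 0.175 the upper stop. The counterweight balances it: it stays wherever it is left; moving it takes about 2 to 6 N along the slope.
- lip_edge (a point): Blue push lip on the sash's bottom rail, 400 mm long: a 10 mm plate standing 40 mm out at right angles to the pane; flat underside free, sloping blue cover on top. This point: middle of its outer edge, mid thickness (underside 5 mm lower along the slope). Axes: x from outer edge in towards the pane, y along the lip, z up the slope. Shut, it is at (-0.028, 0, 0.133) in the case frame.
- marker (a joint): Setting of the red marker along the slope, m; the lip's outer edge is level with the marker when sash equals marker. It differs from start to start (0.065 to 0.165) and is to be left alone.
- marker_line (a point): Middle of the outer edge of the red pointer (8 mm thick, 30 mm wide) clipped on the left (case +y) guide, just past the left end of the lip; same axes as the lip. 230 mm from the case's middle plane.
- mug: White mug, 76 mm across with handle, 90 mm high. Origin under its middle.
- jar: Amber jar with red cap, 70 mm across, 100 mm high. Origin under its middle.
- tin: Tin with yellow band and pale top, 72 mm across, 100 mm high. Origin under its middle.
- giftbox: Red carton, 60 x 60 mm, 100 mm high. Origin under its middle.
- bottle_a: Green bottle with red cap, 68 mm across, 220 mm high, beside the case. Origin under its middle.
- bottle_b: Amber bottle with brass cap, 68 mm across, 220 mm high, beside the case. Origin under its middle.

How it is judged:
On the way, in this order (a step that is already met when the one before it is completed fails the run):
1. the fingers push the lip, and the window has risen 15 mm (contact force between the fingers and sash_c0 above 0.3 N and z of lip_edge in the frame of case above 0.12 m and distance of lip_edge from where it was at the start of the episode above 0.015 m), for 0.05 s.
2. the lip's edge is level with the marker and the window is still (z of lip_edge in the frame of marker_line between -0.008 and 0.008 m and velocity of joint sash between -0.01 and 0.01 m/s), for 0.2 s.
At the end, for the whole second after the job is handed in: The window is at rest with the lip's edge level with the red marker, within 8 mm along the slope either way (all of step 2); the robot touches nothing.
It fails at once if the window is squeezed or forced (over 35 N) (contact force between the fingers and sash above 35 N).
It fails at once if the window is thrown up or down (over 0.4 m/s) (velocity of joint sash above 0.4 m/s or velocity of joint sash below -0.4 m/s).
It fails at once if the red marker is shifted (over 5 mm) (distance of marker_line from where it was at the start of the episode above 0.005 m).
It fails at once if a thing on the counter is lifted, knocked over or shifted (over 30 mm) (distance of any of mug, jar, tin, giftbox, bottle_a, bottle_b from where it was at the start of the episode above 0.03 m or angle between any of mug, jar, tin, giftbox, bottle_a, bottle_b's own z axis and vertical above 0.35 rad).
It also fails if it takes over 38 s, if anything falls off the work surface, if the arm or the gripper's body presses on something with over 40 N, if the wrist force passes 120 N, or if a joint passes its speed limit or range.

## Working session

There is one attempt and no reset: what is moved stays moved. The work goes in short steps, Python scripts to look and compute and a tool call to move; the robot and the scene stay as the last step left them, time stands still between calls to the robot, and variables do not carry over. Pictures are saved under pics/ and viewed, and the job is handed in when it is done.

Besides the shell and the picture viewer there is one more tool, called after "Emit:" by a JSON object that holds its "fn" and its "kwargs", one argument or row to a line. jog_arm: Moves the arm, as the interface text tells. Its arguments: {"type":"object","properties":{"plan":{"type":"array","items":{"type":"object","properties":{"linear":{"type":"array","items":{"type":"number"}},"turn":{"type":"number"}}}},"hand":{"type":"number"},"force":{"type":"number"}},"required":["plan"]}

```bash
mkdir -p pics; python3 - <<'E'
from cell import *
import cv2
for n in ["scene","top"]:
    im=camera(n); cv2.imwrite(f"pics/{n}0.png",im[:,:,::-1]); print(n,camera_params(n))
print(sense())
E
```

```text
scene {'fx': 523.3512816023035, 'fy': 523.3512816023035, 'cx': 278.3712289670452, 'cy': 210.48256700503325, 'R': array([[-0.03963737,  0.9991041 ,  0.01482815],
       [ 0.84413379,  0.04142245, -0.53453001],
       [-0.53466534, -0.00867043, -0.84501941]]), 't': array([-0.03575263, -0.40950427,  1.95582298])}
top {'fx': 461.1155420318514, 'fy': 461.1155420318514, 'cx': 277.2901980809269, 'cy': 212.88210956869852, 'R': array([[ 0.00349173, -0.99999275, -0.00151975],
       [-0.99849988, -0.00340346, -0.0546481 ],
       [ 0.05464253,  0.00170829, -0.99850452]]), 't': array([0.05251675, 0.54357492, 1.29828804])}
{'clock': 0.1, 'joint_pos': array([-1.33813238e+00,  8.79272469e-02,  1.37211245e+00, -2.48345449e-06,
        1.68356807e+00, -1.03086024e-01]), 'joint_velocities': array([ 0.00162165, -0.00197641, -0.00401109, -0.00016054, -0.00036066,
       -0.00074035]), 'joint_efforts': array([ 2.58072818e-03, -3.53014004e+01, -3.14218390e+01, -1.30840240e-04,
        7.98592373e-03, -1.51584089e-06]), 'position': array([ 0.18112022, -0.51889039,  0.24422616]), 'orientation': array([[ 3.29476626e-01, -9.44163616e-01, -4.67027667e-04],
       [-9.44161604e-01, -3.29476894e-01,  1.96025166e-03],
       [-2.00467312e-03, -2.04907513e-04, -9.99997970e-01]]), 'force': array([ 0.03947653,  0.21876022, -0.3824819 ]), 'moment': array([0.02367833, 0.0521289 , 0.04672052]), 'grip_width': 0.08517599051603027}
```

View pics/scene0.png

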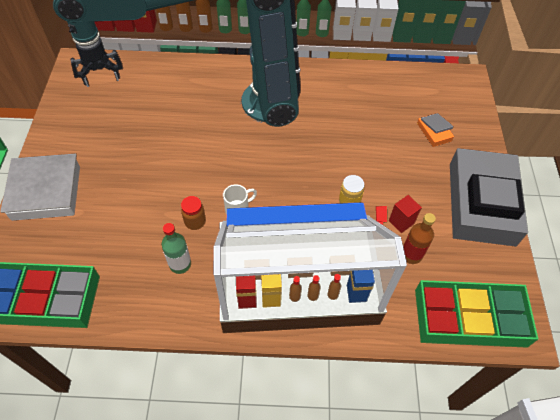

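View pics/top0.png

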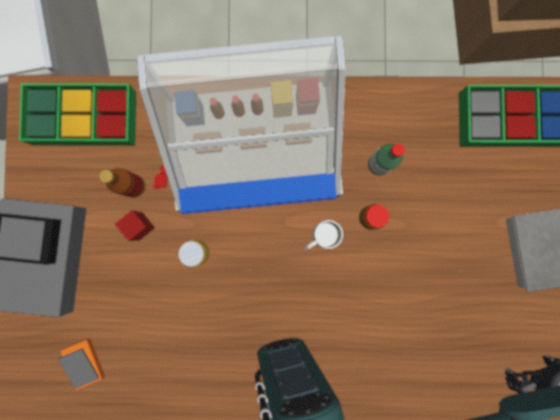

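The top view shows the blue lip at about (180,212)–(338,198), the red marker near (160,178), the tin at (192,253) and the mug at (328,235). I'll zoom in to get exact pixels.

```bash
python3 - <<'E'
import cv2
a=cv2.imread("pics/top0.png")[160:225,140:350]; cv2.imwrite("pics/t1.png",cv2.resize(a,(798,247),interpolation=cv2.INTER_CUBIC))
a=cv2.imread("pics/top0.png")[150:220,140:220]; cv2.imwrite("pics/t2.png",cv2.resize(a,(640,560),interpolation=cv2.INTER_CUBIC))
a=cv2.imread("pics/scene0.png")[170:270,210:430]; cv2.imwrite("pics/s1.png",cv2.resize(a,(792,360),interpolation=cv2.INTER_CUBIC))
a=cv2.imread("pics/scene0.png")[190:260,350:430]; cv2.imwrite("pics/s2.png",cv2.resize(a,(640,560),interpolation=cv2.INTER_CUBIC))
E
```

```text
(no output)
```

View pics/t1.png

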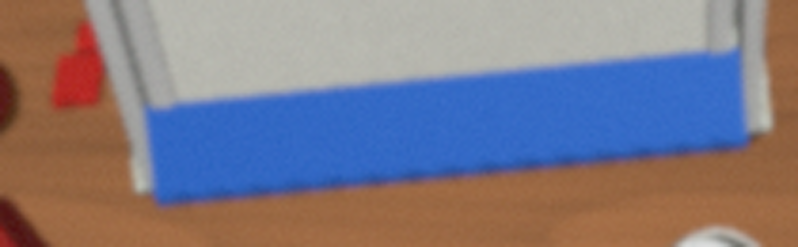

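View pics/t2.png

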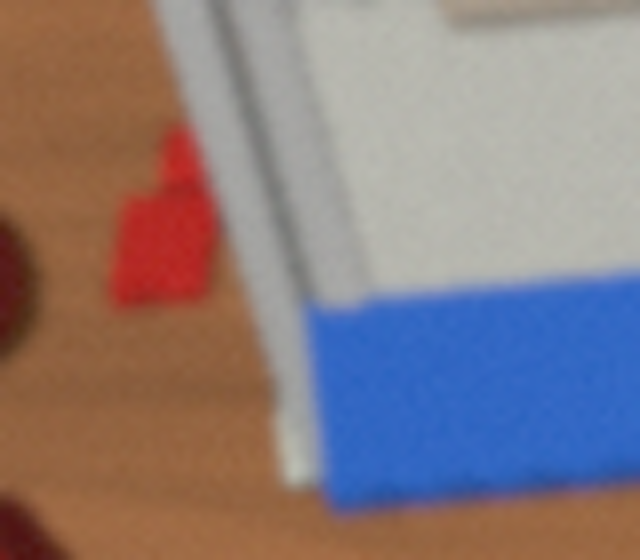

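View pics/s1.png

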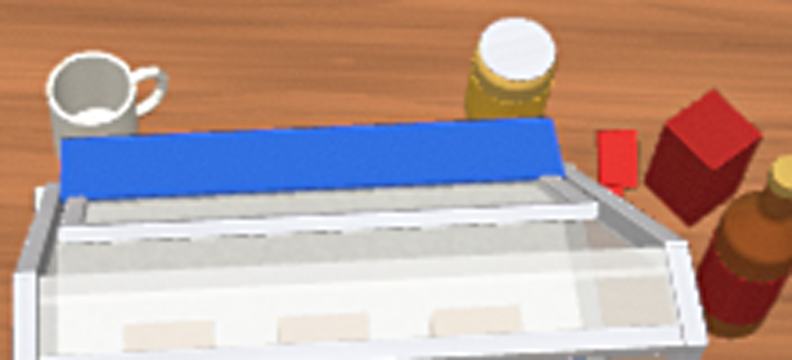

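View pics/s2.png

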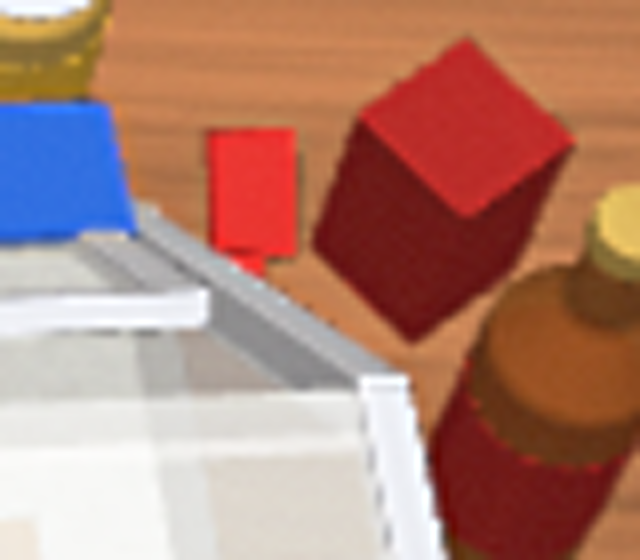

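```bash
cat > fit.py <<'E'
from cell import *
import numpy as np
from scipy.optimize import least_squares
P={n:camera_params(n) for n in ["scene","top"]}
def proj(n,X):
    p=P[n];c=p["R"]@X+p["t"];return np.array([p["fx"]*c[0]/c[2]+p["cx"],p["fy"]*c[1]/c[2]+p["cy"]])
S=np.array([.644,0,.765]);E0=np.array([-.028,0,.133])
def W(v,pt):
    c,s=np.cos(v[2]),np.sin(v[2]);return np.array([[c,-s,0],[s,c,0],[0,0,1]])@pt+[v[0],v[1],0]
Y=lambda y:np.array([0,y,0])
E
cat > f1.py <<'E'
from fit import *
obs=[("top",(181.5,213.8),.2,-.005,0),("top",(336.8,198.9),-.2,-.005,0),("scene",(227,208.1),-.2,.005,0),("scene",(363.7,202.9),.2,.005,0),
("top",(153.7,188),.245,-.004,1),("top",(165.8,187.6),.215,-.004,1),("scene",(375.8,206),.215,.004,1),("scene",(386.8,206),.245,.004,1)]
f=lambda v:np.concatenate([proj(n,W(v,E0+Y(y)+S*(d+m*v[3])))-px for n,px,y,d,m in obs])
r=least_squares(f,[.55,0,0,.1]);print(r.x,r.fun.reshape(-1,2).round(2))
v=r.x
print("edge mid",W(v,E0),"target",W(v,E0+S*v[3]), "ends",W(v,E0+Y(.2)),W(v,E0-Y(.2)))
def back(n,px,z):
    p=P[n];d=p["R"].T@np.array([(px[0]-p["cx"])/p["fx"],(px[1]-p["cy"])/p["fy"],1]);o=-p["R"].T@p["t"];return o+d*(z-o[2])/d[2]
for nm,px,z in [("mug",(328,235),.09),("tin",(191.5,253.5),.1),("jar",(376.5,217),.1),("box",(134,226),.1)]: print(nm,back("top",px,z).round(3))
E
python3 f1.py
```

```text
[0.57910438 0.10715204 0.10827756 0.1067756 ] [[ 0.21  2.86]
 [-2.13  1.69]
 [-0.12  2.29]
 [-1.67  0.75]
 [-0.18  0.63]
 [ 0.02 -0.26]
 [-0.25  2.02]
 [-0.55  1.48]]
edge mid [0.55126835 0.10412619 0.133     ] target [0.61962914 0.1115572  0.21468333] ends [0.52965513 0.30295494 0.133     ] [ 0.57288157 -0.09470255  0.133     ]
mug [ 0.48  -0.082  0.09 ]
tin [0.43  0.281 0.1  ]
jar [ 0.529 -0.21   0.1  ]
box [0.502 0.435 0.1  ]
```

```bash
sed -i 's/m\*v\[3\])))/(v[3] if m else v[4]))))/; s/\[.55,0,0,.1\]/[.55,0,0,.1,0]/' f1.py; cat >>f1.py <<'E'
print("lip now",W(v,E0+S*v[4]),"cov sd px1",np.sqrt(np.diag(np.linalg.inv(r.jac.T@r.jac))))
E
python3 f1.py
```

```text
[0.57008587 0.10496754 0.09863576 0.11694748 0.02154707] [[-0.97 -0.04]
 [-1.07  0.07]
 [-0.87  0.07]
 [-0.86 -0.42]
 [-0.36  0.33]
 [-0.07 -0.45]
 [-0.4   0.36]
 [-0.64 -0.1 ]]
edge mid [0.54222197 0.10221022 0.133     ] target [0.61717008 0.10962685 0.22246482] ends [0.52252679 0.30123811 0.133     ] [ 0.56191715 -0.09681767  0.133     ]
mug [ 0.48  -0.082  0.09 ]
tin [0.43  0.281 0.1  ]
jar [ 0.529 -0.21   0.1  ]
box [0.502 0.435 0.1  ]
lip now [0.55603084 0.1035767  0.14948351] cov sd px1 [0.00218635 0.00109268 0.00636451 0.0036971  0.0041379 ]
```

The fit puts the lip's edge middle at about (0.556, 0.104, 0.149), so the sash already starts about 2 cm open. It puts the marker about 95 mm further up the slope, and the case yaw is about 0.1 rad. The tool always points down, so I'll close the fingers, set them upright in front of the lip with the tips below it, and push along the slope.

Emit:
{"fn": "jog_arm", "kwargs": {
  "plan": [
    {"linear": [2, 4, 0], "turn": -1},
    {"linear": [4, 8, 0], "turn": -2},
    {"linear": [6, 12, 0], "turn": -3},
    {"linear": [8, 16, 0], "turn": -4},
    {"linear": [10, 20, 0], "turn": -5},
    {"linear": [12, 24, 0], "turn": -6},
    {"linear": [14, 28, 0], "turn": -7},
    {"linear": [16, 32, 0], "turn": -8},
    {"linear": [18, 36, 0], "turn": -9},
    {"linear": [20, 40, 0], "turn": -10},
    {"linear": [22, 44, 0], "turn": -11},
    {"linear": [24, 48, 0], "turn": -12},
    {"linear": [26, 52, 0], "turn": -13},
    {"linear": [28, 56, 0], "turn": -13.5},
    {"linear": [29, 60, 0], "turn": -13.5},
    {"linear": [30, 61.5, 0], "turn": -13.5},
    {"linear": [30, 61.5, 0], "turn": -13.5},
    {"linear": [30, 61.5, 0], "turn": -13.5}
  ],
  "hand": 0
}}

```text
clock: 1.9
position: [0.481, 0.0951, 0.2448]
orientation: [[0.1, -0.995, -0.001], [-0.995, -0.1, -0.001], [0.001, 0.002, -1.0]]
force: [0.2, -0.6, -1.0]
grip_width: 0.0
```

Emit:
{"fn": "jog_arm", "kwargs": {
  "plan": [
    {"linear": [0, 0, -2]},
    {"linear": [0, 0, -5]},
    {"linear": [0, 0, -8]},
    {"linear": [0, 0, -9.5]},
    {"linear": [0, 0, -9.5]},
    {"linear": [0, 0, -9.5]}
  ]
}}

```text
invalid input
```

```bash
python3 - <<'E'
from cell import *
import cv2
for n in ["scene","top"]:
    im=camera(n)[:,:,::-1]; cv2.imwrite(f"pics/{n}1.png",im)
a=cv2.imread("pics/top1.png")[140:290,130:360]; cv2.imwrite("pics/t3.png",cv2.resize(a,None,fx=3.4,fy=3.4,interpolation=cv2.INTER_CUBIC))
s=sense();print(s["position"],s["force"])
E
```

```text
[0.48094111 0.09442587 0.24524086] [ 0.7179285  -0.41975282  0.61019651]
```

View pics/t3.png

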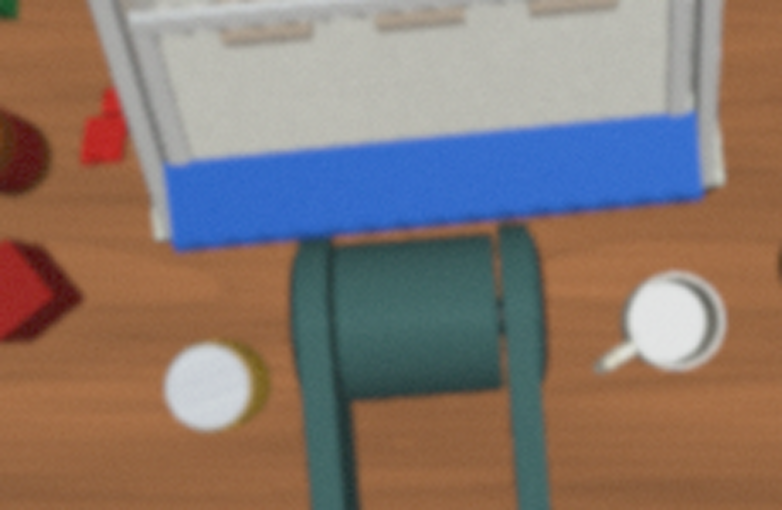

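View pics/scene1.png

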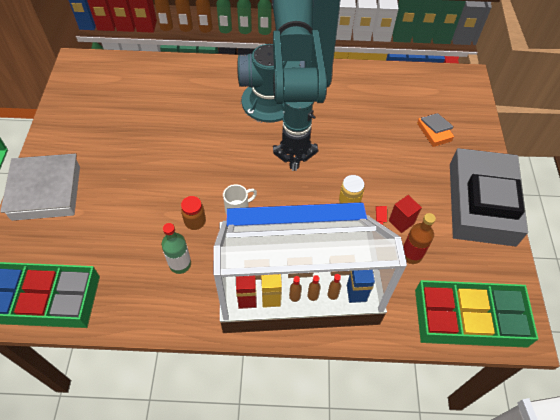

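The descent was refused because its rows had no "turn". In the pictures the closed gripper stands in front of the lip, with the mug and tin clear of it. I'll send the descent again with turn included.

Emit:
{"fn": "jog_arm", "kwargs": {
  "plan": [
    {"linear": [0, 0, -2], "turn": 0},
    {"linear": [0, 0, -5], "turn": 0},
    {"linear": [0, 0, -8], "turn": 0},
    {"linear": [0, 0, -9.5], "turn": 0},
    {"linear": [0, 0, -9.5], "turn": 0},
    {"linear": [0, 0, -9.5], "turn": 0}
  ]
}}

```text
clock: 2.6
position: [0.4814, 0.0947, 0.151]
orientation: [[0.098, -0.995, 0.001], [-0.995, -0.098, -0.0], [0.0, -0.001, -1.0]]
force: [0.4, 0.3, -0.7]
grip_width: -0.0003
```

Emit:
{"fn": "jog_arm", "kwargs": {
  "plan": [
    {"linear": [1.5, 0.1, 0], "turn": 0},
    {"linear": [3, 0.3, 0], "turn": 0},
    {"linear": [4.5, 0.4, 0], "turn": 0},
    {"linear": [5, 0.5, 0], "turn": 0},
    {"linear": [5, 0.5, 0], "turn": 0}
  ]
}}

```text
clock: 3.1
position: [0.5322, 0.1005, 0.1517]
orientation: [[0.099, -0.995, 0.002], [-0.995, -0.099, 0.0], [0.0, -0.002, -1.0]]
force: [0.0, -0.2, -0.5]
grip_width: -0.0001
```

Emit:
{"fn": "jog_arm", "kwargs": {
  "plan": [
    {"linear": [0.3, 0, 0], "turn": 0},
    {"linear": [0.5, 0.1, 0], "turn": 0},
    {"linear": [0.5, 0.1, 0], "turn": 0}
  ]
}}

```text
clock: 3.4
position: [0.5361, 0.1018, 0.1505]
orientation: [[0.1, -0.995, 0.0], [-0.995, -0.1, -0.0], [0.0, -0.0, -1.0]]
force: [0.7, -0.3, 0.6]
grip_width: 0.0002
```

Emit:
{"fn": "jog_arm", "kwargs": {
  "plan": [
    {"linear": [0.2, 0, 0], "turn": 0},
    {"linear": [0.3, 0, 0], "turn": 0},
    {"linear": [0.3, 0, 0], "turn": 0}
  ]
}}

```text
clock: 3.7
position: [0.5392, 0.1017, 0.1503]
orientation: [[0.1, -0.995, -0.0], [-0.995, -0.1, -0.0], [0.0, 0.0, -1.0]]
force: [0.0, 0.2, -0.1]
grip_width: 0.0004
```

Emit:
{"fn": "jog_arm", "kwargs": {
  "plan": [
    {"linear": [0.1, 0, 0], "turn": 0},
    {"linear": [0.2, 0, 0], "turn": 0},
    {"linear": [0.2, 0, 0], "turn": 0}
  ]
}}

```text
clock: 4.0
position: [0.5413, 0.1017, 0.1503]
orientation: [[0.1, -0.995, 0.0], [-0.995, -0.1, -0.0], [0.0, 0.0, -1.0]]
force: [0.2, 0.8, 0.2]
grip_width: 0.0001
```

```bash
python3 - <<'E'
from cell import *
import cv2
for n in ["scene","top"]:
    cv2.imwrite(f"pics/{n}2.png",camera(n)[:,:,::-1])
a=cv2.imread("pics/scene2.png")[130:250,210:410]; cv2.imwrite("pics/s3.png",cv2.resize(a,None,fx=4,fy=4,interpolation=cv2.INTER_CUBIC))
E
```

```text
(no output)
```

View pics/s3.png

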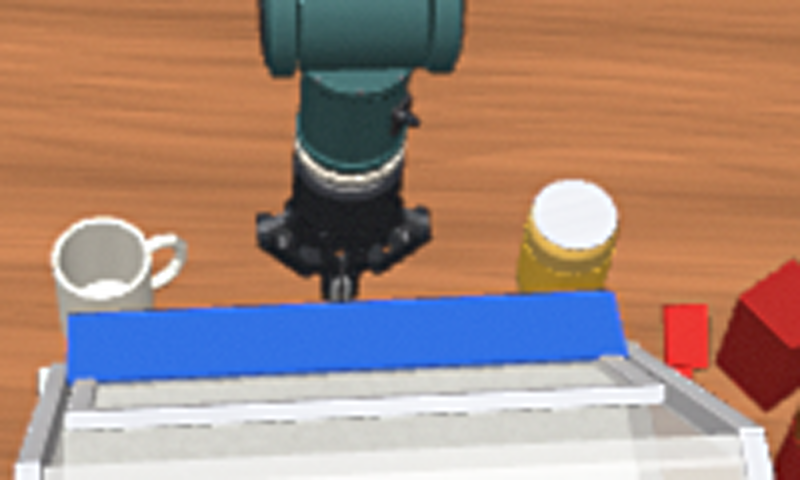

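The fingertips stand just in front of the lip's edge at crop pixel (342,298), partly hidden by it. I'll go on in small steps.

Emit:
{"fn": "jog_arm", "kwargs": {
  "plan": [
    {"linear": [0.2, 0, 0], "turn": 0},
    {"linear": [0.4, 0, 0], "turn": 0},
    {"linear": [0.4, 0, 0], "turn": 0}
  ]
}}

```text
clock: 4.4
position: [0.5429, 0.1017, 0.1502]
orientation: [[0.1, -0.995, -0.007], [-0.995, -0.1, -0.0], [-0.0, 0.007, -1.0]]
force: [-8.3, -0.5, 3.4]
grip_width: -0.0001
```

Emit:
{"fn": "jog_arm", "kwargs": {
  "plan": [
    {"linear": [0.1, 0, 0], "turn": 0},
    {"linear": [0.2, 0, 0], "turn": 0},
    {"linear": [0.2, 0, 0], "turn": 0}
  ]
}}

```text
clock: 4.7
position: [0.5431, 0.1018, 0.1502]
orientation: [[0.101, -0.995, -0.011], [-0.995, -0.101, -0.001], [-0.001, 0.011, -1.0]]
force: [-13.3, -0.1, 7.1]
grip_width: 0.0001
```

Contact at TCP x of about 0.5425, as predicted. The force rises without the window moving, because a purely level push presses the lip against its guide. I'll now push up the slope.

Emit:
{"fn": "jog_arm", "kwargs": {
  "plan": [
    {"linear": [0, 0, 0.2], "turn": 0},
    {"linear": [0, 0, 0.4], "turn": 0},
    {"linear": [0.1, 0, 0.7], "turn": 0},
    {"linear": [0.3, 0, 1.0], "turn": 0},
    {"linear": [0.5, 0, 1.2], "turn": 0}
  ]
}}

```text
clock: 5.2
position: [0.5517, 0.1021, 0.1621]
orientation: [[0.1, -0.995, -0.002], [-0.995, -0.1, 0.001], [-0.001, 0.002, -1.0]]
force: [-5.3, 2.1, -1.0]
grip_width: 0.0002
```

Emit:
{"fn": "jog_arm", "kwargs": {
  "plan": [
    {"linear": [0.3, 0, 0.4], "turn": 0},
    {"linear": [0.6, 0.1, 0.7], "turn": 0},
    {"linear": [0.9, 0.1, 1.1], "turn": 0},
    {"linear": [1.2, 0.1, 1.4], "turn": 0},
    {"linear": [1.5, 0.2, 1.8], "turn": 0},
    {"linear": [1.8, 0.2, 2.2], "turn": 0},
    {"linear": [2.1, 0.2, 2.5], "turn": 0},
    {"linear": [2.4, 0.2, 2.9], "turn": 0},
    {"linear": [2.7, 0.3, 3.2], "turn": 0},
    {"linear": [3.0, 0.3, 3.6], "turn": 0},
    {"linear": [3.3, 0.3, 3.9], "turn": 0},
    {"linear": [3.5, 0.3, 4.2], "turn": 0},
    {"linear": [3.5, 0.3, 4.2], "turn": 0}
  ]
}}

```text
clock: 6.5
position: [0.5878, 0.1055, 0.2053]
orientation: [[0.101, -0.995, 0.001], [-0.995, -0.101, 0.001], [-0.001, -0.001, -1.0]]
force: [-3.8, 1.9, -1.0]
grip_width: 0.0005
```

```bash
python3 - <<'E'
from cell import *
import cv2
for n in ["scene","top"]:
    cv2.imwrite(f"pics/{n}3.png",camera(n)[:,:,::-1])
a=cv2.imread("pics/scene3.png")[130:250,210:410]; cv2.imwrite("pics/s4.png",cv2.resize(a,None,fx=4,fy=4,interpolation=cv2.INTER_CUBIC))
a=cv2.imread("pics/top3.png")[150:220,140:220]; cv2.imwrite("pics/t4.png",cv2.resize(a,(640,560),interpolation=cv2.INTER_CUBIC))
E
```

```text
(no output)
```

View pics/s4.png

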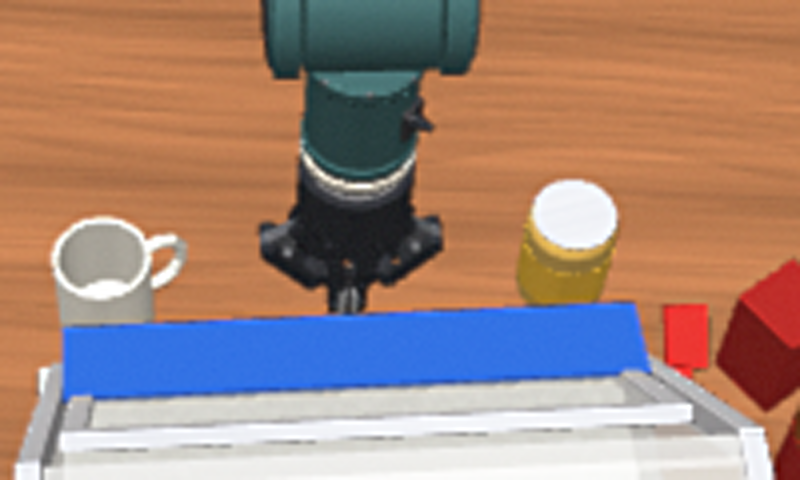

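View pics/t4.png

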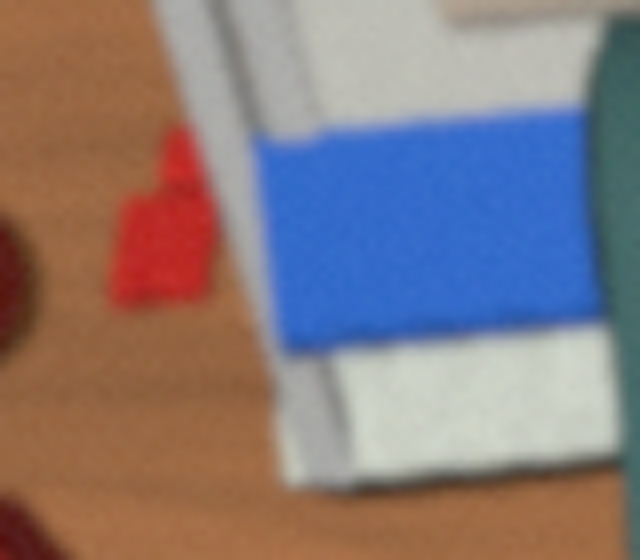

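Now the lip's left corner is at top (176,194) and scene (368,205.8), and the marker hasn't moved. I'll refit with these points and the measured push distance.

```bash
cat > f2.py <<'E'
from fit import *
import cv2
# v: x,y,yaw,marker,s0 ; ds given
def run(ds,new,fixds):
    obs=[("top",(181.5,213.8),.2,-.005,0),("top",(336.8,198.9),-.2,-.005,0),("scene",(227,208.1),-.2,.005,0),("scene",(363.7,202.9),.2,.005,0),
    ("top",(153.7,188),.245,-.004,1),("top",(165.8,187.6),.215,-.004,1),("scene",(375.8,206),.215,.004,1),("scene",(386.8,206),.245,.004,1)]+new
    def f(v):
        s=[v[4],v[3],v[4]+v[5]]
        e=np.concatenate([proj(n,W(v,E0+Y(y)+S*(d+s[m])))-px for n,px,y,d,m in obs])
        return np.append(e,(v[5]-ds)/.002 if fixds else 0)
    r=least_squares(f,[.55,0,0,.1,0,.05],loss="soft_l1");v=r.x
    print("push",v[5].round(4),"remaining",(v[3]-v[4]-v[5]).round(4),v.round(4));print(f(v)[:-1].reshape(-1,2).round(1).tolist())
if __name__=="__main__":
  for k in (0,1): run(.0707,[("top",(175.5,193.6),.2,-.005,2),("scene",(225.1,211.2),-.2,.005,2),("scene",(367.7,205.4),.2,.005,2)],k)
E
python3 f2.py; python3 - <<'E'
import cv2
a=cv2.imread("pics/top3.png")[150:220,280:360]; cv2.imwrite("pics/t5.png",cv2.resize(a,(640,560),interpolation=cv2.INTER_CUBIC))
E
```

```text
push 0.0707 remaining 0.0245 [0.5699 0.1046 0.0976 0.1171 0.022  0.0707]
[[-0.9, -0.1], [-0.9, 0.1], [-1.0, -0.0], [-0.9, -0.4], [-0.2, 0.2], [0.1, -0.5], [-0.5, 0.4], [-0.8, -0.1], [-1.1, 0.4], [-0.4, 0.2], [0.3, 0.1]]
push 0.0707 remaining 0.0245 [0.5699 0.1046 0.0976 0.1171 0.022  0.0707]
[[-0.9, -0.2], [-0.9, 0.1], [-1.0, -0.0], [-0.9, -0.4], [-0.2, 0.2], [0.1, -0.5], [-0.5, 0.4], [-0.8, -0.1], [-1.1, 0.4], [-0.4, 0.2], [0.3, 0.1]]
```

View pics/t5.png

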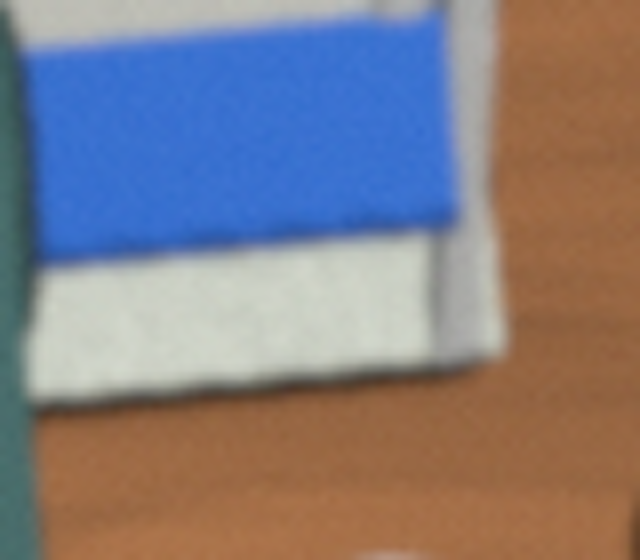

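Vision and the arm agree on a push of 70.7 mm, leaving about 24.5 mm. I'll go about 20 mm and check again.

Emit:
{"fn": "jog_arm", "kwargs": {
  "plan": [
    {"linear": [0.3, 0, 0.4], "turn": 0},
    {"linear": [0.6, 0.1, 0.7], "turn": 0},
    {"linear": [0.9, 0.1, 1.1], "turn": 0},
    {"linear": [1.2, 0.1, 1.4], "turn": 0},
    {"linear": [1.3, 0.1, 1.5], "turn": 0},
    {"linear": [1.3, 0.1, 1.5], "turn": 0}
  ]
}}

```text
clock: 7.2
position: [0.6003, 0.1063, 0.2203]
orientation: [[0.101, -0.995, 0.0], [-0.995, -0.101, 0.001], [-0.001, -0.0, -1.0]]
force: [-5.4, 2.4, 0.0]
grip_width: -0.0001
```

```bash
python3 - <<'E'
from cell import *
import cv2
for n in ["scene","top"]:
    cv2.imwrite(f"pics/{n}4.png",camera(n)[:,:,::-1])
a=cv2.imread("pics/scene4.png")[180:240,340:420]; cv2.imwrite("pics/s6.png",cv2.resize(a,(640,480),interpolation=cv2.INTER_CUBIC))
a=cv2.imread("pics/top4.png")[150:220,140:220]; cv2.imwrite("pics/t6.png",cv2.resize(a,(640,560),interpolation=cv2.INTER_CUBIC))
E
```

```text
(no output)
```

View pics/s6.png

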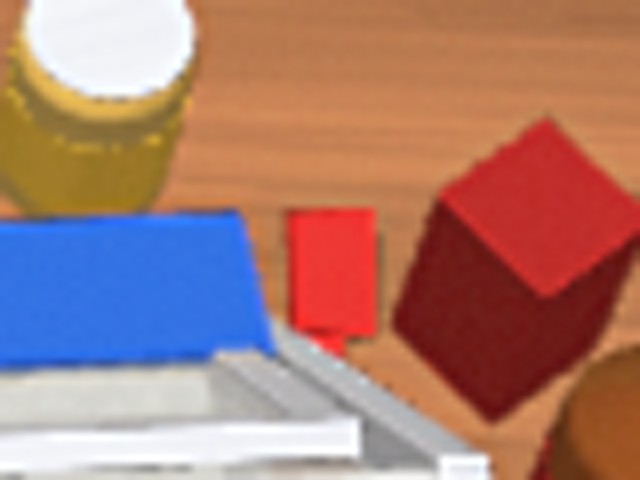

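View pics/t6.png

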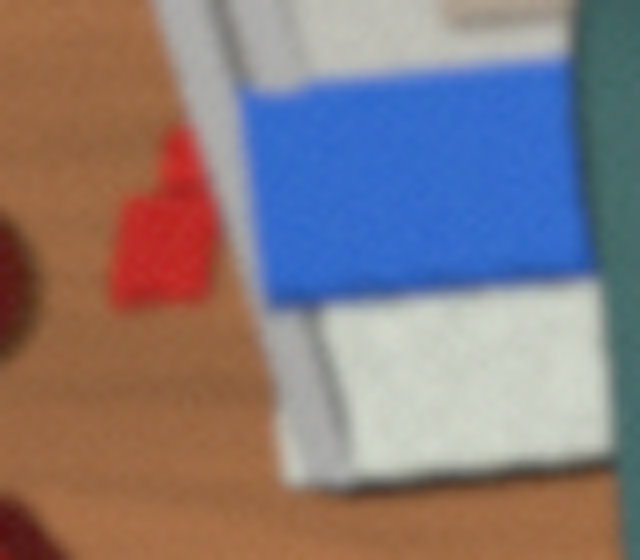

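The lip edge, extended to the marker, sits at crop row 318 against the marker's 304. That leaves about 5 mm, which matches the fit.

Emit:
{"fn": "jog_arm", "kwargs": {
  "plan": [
    {"linear": [0.1, 0, 0.2], "turn": 0},
    {"linear": [0.3, 0, 0.4], "turn": 0},
    {"linear": [0.3, 0, 0.4], "turn": 0},
    {"linear": [0.3, 0, 0.4], "turn": 0},
    {"linear": [0.3, 0, 0.4], "turn": 0}
  ]
}}

```text
clock: 7.8
position: [0.6033, 0.1065, 0.2241]
orientation: [[0.101, -0.995, 0.0], [-0.995, -0.101, 0.001], [-0.001, -0.001, -1.0]]
force: [-5.6, 2.7, -0.4]
grip_width: -0.0001
```

```bash
python3 - <<'E'
from cell import *
import cv2
for n in ["scene","top"]:
    cv2.imwrite(f"pics/{n}5.png",camera(n)[:,:,::-1])
a=cv2.imread("pics/scene5.png")[180:240,340:420]; cv2.imwrite("pics/s7.png",cv2.resize(a,(640,480),interpolation=cv2.INTER_CUBIC))
a=cv2.imread("pics/top5.png")[150:220,140:220]; cv2.imwrite("pics/t7.png",cv2.resize(a,(640,560),interpolation=cv2.INTER_CUBIC))
E
```

```text
(no output)
```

View pics/t7.png

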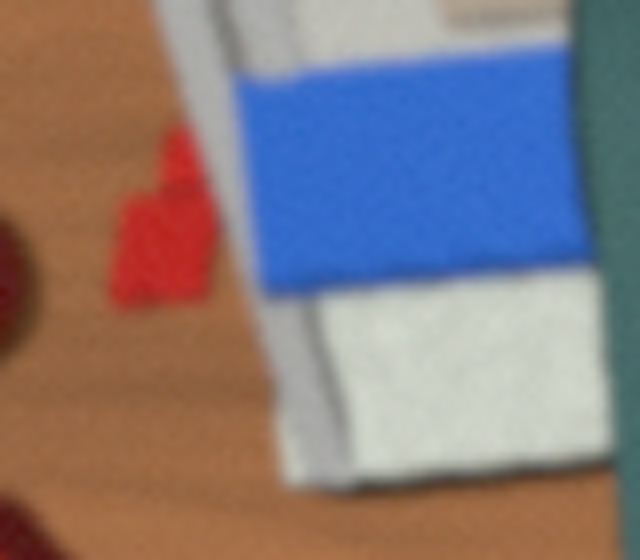

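View pics/s7.png

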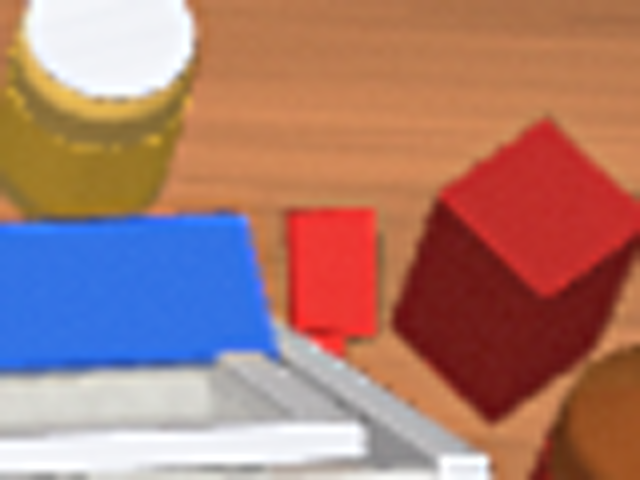

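The lip edge now extrapolates to crop row 309 at the marker, against 304. About 2 px of that is due to the differing plate thicknesses, which leaves roughly 1 mm. Backing straight off.

Emit:
{"fn": "jog_arm", "kwargs": {
  "plan": [
    {"linear": [-0.2, 0, 0], "turn": 0},
    {"linear": [-0.5, 0, 0], "turn": 0},
    {"linear": [-1, -0.1, 0], "turn": 0},
    {"linear": [-2.5, -0.2, 0], "turn": 0},
    {"linear": [-5, -0.5, 0], "turn": 0},
    {"linear": [-8, -0.8, 0], "turn": 0},
    {"linear": [-10, -1, 0], "turn": 0},
    {"linear": [-10, -1, 0], "turn": 0},
    {"linear": [-10, -1, 0], "turn": 0}
  ]
}}

```text
clock: 8.8
position: [0.5038, 0.0955, 0.2242]
orientation: [[0.1, -0.995, 0.003], [-0.995, -0.1, -0.0], [0.0, -0.003, -1.0]]
force: [0.1, -0.6, 0.7]
grip_width: 0.0003
```

```bash
python3 - <<'E'
from cell import *
import cv2
for n in ["scene","top"]:
    cv2.imwrite(f"pics/{n}6.png",camera(n)[:,:,::-1])
a=cv2.imread("pics/top6.png")[150:220,140:220]; cv2.imwrite("pics/t8.png",cv2.resize(a,(640,560),interpolation=cv2.INTER_CUBIC))
print(sense()["force"])
E
```

```text
[-0.10159523  0.39021168 -0.85744188]
```

View pics/t8.png

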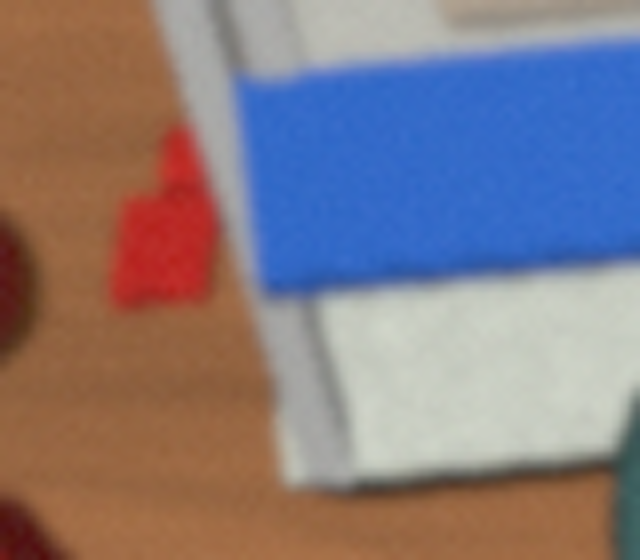

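View pics/scene6.png

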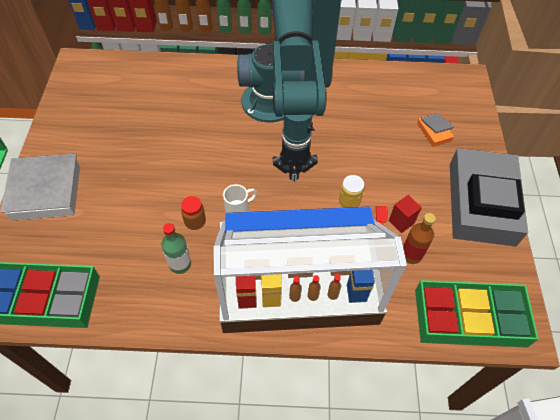

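The window stayed put, with its corner still at (264,297), level with the marker. The gripper is clear and everything on the counter stands where it was. Handing in.

```bash
python3 -c "
from cell import *
print(hand_in())"
```

```text
the job is handed in; nothing more can be done
None
```

The window is open with the blue lip's edge about 1 mm from level with the red marker, inside the 8 mm tolerance. I've handed the job in; it reports no verdict.

- **How I pushed:** The moves cannot tilt the tool, so the fingers stayed upright. The fingertips were below the lip's level, but they pressed on its lower front edge rather than from directly underneath. The fingers were closed, so the lip was not pinched.
- **Forces:** A first, level push jammed, with about 15 N at the wrist and no movement. Pushing up the slope then took about 5–6 N.
- **Distance:** The images suggest the window was already about 2 cm open at the start. I pushed it roughly 95 mm from there. Camera and arm readings of the push agreed when I compared them, 71 mm in.
- **Final check:** After I backed off 10 cm, the window had not moved and the force on the tool was back to noise. The marker, bottles, mug, jar, tin and carton looked unmoved in the pictures. The last move ended at 8.8 s of the 38 s allowed.
- **Problems:** One move call was refused because its rows lacked the turn value, and I sent it again. The lip's left and right positions in the pictures differed from my fit by about 1 pixel throughout, which does not affect the level reading.

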